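# Find the full pot of contact tips by its weight

## Robot

A 6-joint arm with a two-finger parallel gripper is mounted at the origin on a cart in front of the work surface, level with it; the furniture and walls round the work are solid. World frame = base frame: x ahead of the robot, y to its left, z up, the work surface at z = 0. Lengths are in m, angles in rad, forces in N, time in s.
With the tool pointing down it reaches from about 0.35 to 0.85 m from the base axis. Payload 8.1 kg.
Tool frame: the origin (TCP) lies midway between the tips of the shut fingers; the grasp point (between the pads) lies 19 mm behind it (arm.grip_point_offset is the distance from the TCP to the grasp point, in m); z points along the fingers, y is the line along which they close (so a half turn about z gives the same grasp; the last joint's range is limited). The gripper opens to 85 mm and grips with 20 to 120 N. Pads are 22 mm wide; open, the fingers measure 114 mm over their backs; the gripper's body (76 mm by 85 mm) begins 54 mm behind the grasp point. The pads swing forward as they close: fully open they stand 13 mm farther back than shut.
Start: joints at [-1.308, 0.13, 1.488, -0, 1.523, -0.085], TCP at [0.205, -0.564, 0.231] pointing down, gripper open.
Joint ranges: [-2.96, 2.96], [-0.89, 2.26], [0.02, 2.5], [-1.34, 4.48], [0, 2.73], [-2.66, 2.66]. Speed limits (rad/s): [2.39, 2.39, 2.79, 3.14, 3.14, 3.14].

## Interface

Orientations are given as a unit quaternion [x, y, z, w].
In Python, from rig import arm gives the robot as it stands.
- The arm moves only by the tool play_rows, never from a script. Its argument "commands" is one flat list of numbers, 7 for each row, row after row: the turn, a rotation vector about the tool's x, y, z in degrees, then the shift along the tool's x, y, z in mm, then the opening, from 0 (shut) to 1 (fully open). In form: [ax, ay, az, x, y, z, fingers, ax, ay, az, x, y, z, fingers, ...]. A call has 1 to 12 rows; each row is the pose to reach, as a shift and turn from the pose commanded when the call began, along the tool's axes at that moment; what a row does not reach only later rows make up. A row lasts 1/10 s, in which the tool goes at most 50 mm and 8.59 degrees, less where a joint would pass 70% of its speed; a pose out of reach is approached as far as the arm can. A call with a gripper value outside its range is refused whole. The fingers move at their own pace and stop on an object; the grip force is fixed at half the most. Time passes only in rows, so rows that repeat a pose let the fingers close. It gives the time, the measured TCP pose, the force, the opening and the grip force at its end, in the units of the state.
- arm.observe(): the state, without advancing time (a new reading comes with each control period).
- arm.camera(name): name is "scene" or "top"; returns the picture (480x640x3 uint8, blue, green, red); there is no depth.
- arm.camera_params(name): a dict with "fx", "fy", "cx", "cy" (pixels), "xyz" and "orientation" of the camera in the world. Camera axes: x right, y down, z forward; pixel columns grow to the right and rows downward; lengths in m; the calibration is good to about 2 mm. A picture is of the moment at which its call begins. camera_params takes no time and is no camera call.
- arm.hand_in(): hands the job in; it is judged then, once.
The state is a dict: "clock": time; "q": joint angles; "dq": joint speeds; "joint_efforts": joint torques, N m; "tcp_pos": TCP position; "ee_rot": TCP orientation; "ft_force": force on the tool from outside, world axes, zero at the start; "torque": the same for the moment, N m; "grip_width": opening from 0.0 (shut) to 1.0 (fully open); "grip_force": force on a finger pad.
Only numpy, scipy, OpenCV 4.12 (cv2) and the standard library are available. Lean on these libraries where they do the work, as an engineer would, in place of code of your own. Each camera call takes 0.05 s, during which the arm holds its last target. There are 200 camera calls.

## Task

One of the two identical lidded pots is full of contact tips and heavy, the other is empty. Feel by lifting which is the full one and stand it upright in the near, empty bay of the steel tray; leave the empty pot standing upright where it was (if you lifted it, put it back there). Do not tip either pot over.

Things in the scene. Friction and masses are not known exactly. Their poses are not given: they have to be found in the camera images.
- pot_1_center (a point): One of two identical upright round pots: white body 47 mm across, orange lid (fast) 50 mm across and 16 mm high, 42 mm high in all. This point is its centre, half-way up (21 mm above the underside); z is the pot's axis. The full pot weighs 0.34 to 0.48 kg, the empty one 0.04 to 0.07 kg; only the weight tells them apart, and either may stand on either side.
- pot_2_center (a point): One of two identical upright round pots: white body 47 mm across, orange lid (fast) 50 mm across and 16 mm high, 42 mm high in all. This point is its centre, half-way up (21 mm above the underside); z is the pot's axis. The full pot weighs 0.34 to 0.48 kg, the empty one 0.04 to 0.07 kg; only the weight tells them apart, and either may stand on either side.
- tray: The fixed open steel tray, 276 mm long (x, pointing away from the robot, within 15 degrees), 146 mm wide (y), 18 mm high (rolled rim to 21 mm); walls, floor and divider 3 mm. Two equal bays, 133 mm (x) by 140 mm (y) inside; the far bay holds a torch nozzle and contact tips. Origin: centre of the underside, on the table.
- near_bay (a point): Centre of the inner floor of the tray's near, empty bay, 3 mm above the table; axes as the tray's. A tool cabinet (249 mm high) and a toggle clamp (107 mm high) stand near the way from the pots to the tray.
There are look-alikes about, which are no part of the job. What is shaped like the part that bears pot_2_center but red is not meant. Leave any purple look-alike of the part that bears pot_1_center alone.

How it is judged:
At the end, for the whole second after the job is handed in: The full pot stands upright (within 10 degrees) and at rest on the floor of the tray's near bay, anywhere inside its walls; the empty pot stands upright (within 10 degrees) and at rest within 40 mm of where it started. (The full pot is known by its weight: it presses on the tray with more than 2 N.) (((x of pot_1_center in the frame of near_bay between -0.05 and 0.05 m and y of pot_1_center in the frame of near_bay between -0.055 and 0.055 m and z of pot_1_center in the frame of near_bay between 0.012 and 0.033 m and contact force between pot_1 and tray above 2 N and distance of pot_2_center from where it was at the start of the episode below 0.04 m) or (x of pot_2_center in the frame of near_bay between -0.05 and 0.05 m and y of pot_2_center in the frame of near_bay between -0.055 and 0.055 m and z of pot_2_center in the frame of near_bay between 0.012 and 0.033 m and contact force between pot_2 and tray above 2 N and distance of pot_1_center from where it was at the start of the episode below 0.04 m)) and angle between each of pot_1_center, pot_2_center's own z axis and vertical below 0.17 rad and linear speed of each of pot_1, pot_2 below 0.02 m/s); the robot touches nothing.
It fails at once if either pot is tipped over (more than 45 degrees) (angle between any of pot_1_center, pot_2_center's own z axis and vertical above 0.785 rad).
It also fails if it takes over 67 s, if anything falls off the work surface, if the arm or the gripper's body presses on something with over 40 N, if the wrist force passes 120 N, or if a joint passes its speed limit or range.

## Working session

There is one attempt and no reset: what is moved stays moved. The work goes in short steps, Python scripts to look and compute and a tool call to move; the robot and the scene stay as the last step left them, time stands still between calls to the robot, and variables do not carry over. Pictures are saved under pics/ and viewed, at most 10 in all, crops included, and the job is handed in when it is done.

Besides the shell and the picture viewer there is one more tool, called after ">>>" as name(argument=value, ...) on one line, values as JSON. play_rows: Moves the arm, as the interface text tells. Its arguments: {"type":"object","properties":{"commands":{"type":"array"}},"required":["commands"]}

```bash
mkdir -p pics; python3 - <<'E'
from rig import arm
import cv2
for n in("top","scene"):
    cv2.imwrite(f"pics/{n}0.png",arm.camera(n)); print(n,arm.camera_params(n))
print(arm.observe(), arm.grip_point_offset)
E
```

```text
top {'fx': 462.838542150954, 'fy': 462.838542150954, 'cx': 329.65505508525644, 'cy': 245.00336221325122, 'xyz': array([ 0.39422777, -0.01978483,  1.22920056]), 'orientation': array([-0.69552858,  0.71427423, -0.04487298,  0.06355094])}
scene {'fx': 594.1935467626711, 'fy': 594.1935467626711, 'cx': 316.124434031482, 'cy': 236.7630978563676, 'xyz': array([ 1.08646395, -1.27832249,  0.84246573]), 'orientation': array([ 0.85076768,  0.16016246, -0.09365199, -0.49170281])}
{'clock': 0.1, 'q': array([-1.30842216e+00,  1.31085746e-01,  1.48922618e+00, -9.67363303e-06,
        1.52298215e+00, -8.54241342e-02]), 'dq': array([-0.00034519, -0.0026129 , -0.00215742, -0.0009379 ,  0.00056105,
        0.00045734]), 'joint_efforts': array([ 8.21467329e-04, -5.70952678e+01, -5.01941335e+01, -1.73095332e-04,
        8.12761893e-03, -5.42389301e-06]), 'tcp_pos': array([ 0.20436791, -0.56357702,  0.23031862]), 'ee_rot': array([ 9.84917212e-01,  1.73024165e-01, -7.99804950e-05, -8.46954315e-04]), 'ft_force': array([ 0.23489551,  0.16444266, -0.37340343]), 'torque': array([-0.01049015,  0.03230632,  0.00095659]), 'grip_force': 0.0, 'grip_width': 0.9999077415174523} 0.0187
```

View pics/top0.png

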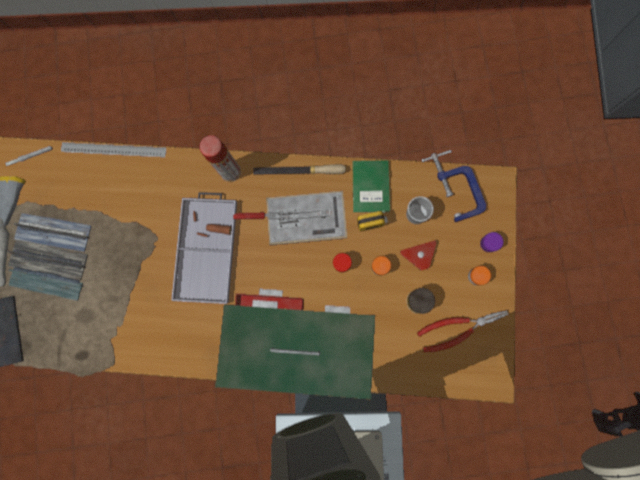

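View pics/scene0.png

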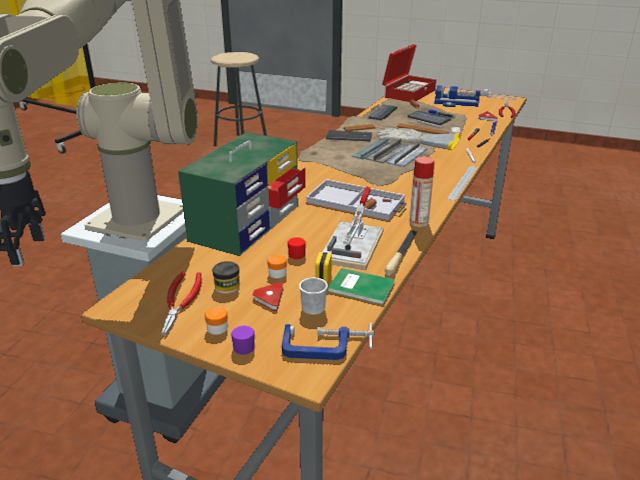

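The top view shows orange lids at about (382,265) and (481,275), with the red and purple look-alikes at (343,262) and (492,242). The tray is at (205,250), its near bay at about (203,275), and the cabinet at (218–375, 305–395). The toggle clamp is at (307,217).

```bash
cat > h.py <<'E'
import numpy as np,cv2
from scipy.spatial.transform import Rotation as R
from rig import arm
def ray(n,u,v,z):
    p=arm.camera_params(n); d=R.from_quat(p['orientation']).apply([(u-p['cx'])/p['fx'],(v-p['cy'])/p['fy'],1])
    return p['xyz']+d*(z-p['xyz'][2])/d[2]
def blobs(im,lo,hi,amin):
    m=cv2.inRange(cv2.cvtColor(im,cv2.COLOR_BGR2HSV),lo,hi)
    k,_,s,c=cv2.connectedComponentsWithStats(m)
    return [(c[i],s[i]) for i in range(1,k) if s[i][4]>amin]
E
python3 - <<'E'
from h import *
im=cv2.imread('pics/top0.png')
for c,s in blobs(im,(8,190,200),(15,255,255),80): print(c.round(1),s,ray('top',*c,.042).round(4), ray('top',s[0],c[1],.042)[1]-ray('top',s[0]+s[2],c[1],.042)[1])
for c,s in blobs(cv2.imread('pics/scene0.png'),(8,190,180),(15,255,255),80): print('s',c.round(1),s,ray('scene',*c,.036).round(4))
for n,u,v,z in [('tray',182,199,.021),('tray',237,200,.021),('tray',229,303,.021),('tray',172,299,.021),('cab',222,306,.249),('cab',376,315,.249),('cab',370,398,.249),('cab',217,387,.249),
 ('drawer',238,295,.12),('drawer',302,297,.12),('dr2',350,307,.1),('cl',268,197,.02),('cl',344,193,.02),('cl',347,238,.02),('cl',270,243,.02),('handle',235,216,.107),('handle',265,216,.1),('red',343,262,.042),('blackjar',422,300,.05),('tri',420,255,.02),('spray',210,143,.25),('yell',371,221,.04)]: print(n,ray('top',u,v,z).round(3))
t=im[170:330,160:520]; cv2.imwrite('pics/c1.png',cv2.resize(t,None,fx=2.2,fy=2.2,interpolation=2))
E
```

```text
s [277.5 260.2] [268 255  19  10  96] [ 0.5261 -0.1212  0.036 ]
s [214.9 314.3] [205 309  22  12 140] [ 0.4905 -0.3767  0.036 ]
tray [0.719 0.407 0.021]
tray [0.712 0.257 0.021]
tray [0.436 0.276 0.021]
tray [0.45  0.427 0.021]
cab [0.422 0.235 0.249]
cab [ 0.396 -0.089  0.249]
cab [ 0.229 -0.07   0.249]
cab [0.257 0.244 0.249]
drawer [0.451 0.23  0.12 ]
drawer [0.443 0.077 0.12 ]
dr2 [ 0.416 -0.037  0.1  ]
cl [0.718 0.173 0.02 ]
cl [ 0.722 -0.032  0.02 ]
cl [ 0.599 -0.036  0.02 ]
cl [0.592 0.168 0.02 ]
handle [0.648 0.242 0.107]
handle [0.647 0.168 0.1  ]
red [ 0.533 -0.024  0.042]
blackjar [ 0.43 -0.22  0.05]
tri [ 0.548 -0.226  0.02 ]
spray [0.784 0.266 0.25 ]
yell [ 0.639 -0.1    0.04 ]
```

View pics/c1.png

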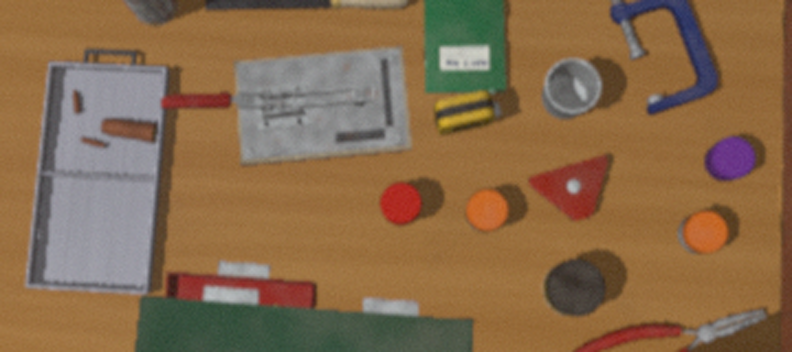

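```bash
python3 - <<'E'
from h import *
im=cv2.imread('pics/top0.png')
for nm,lo,hi in(('o',(5,150,120),(16,255,255)),('r',(0,190,120),(4,255,255)),('p',(125,100,50),(155,255,255))):
  for c,s in blobs(im,lo,hi,150):
    if s[2]<40 and s[3]<40 and 150<c[1]<330: print(nm,c.round(1),s,ray('top',*c,.038).round(4), (s[2:4]*1.19/462.8).round(3))
for v in (40,60,80,262):
  # point on TCP vertical line closest to scene ray
  a=ray('scene',12,v,0.2);b=ray('scene',12,v,.9); d=b-a; t=-((a-[.204,-.564,0])[:2]@d[:2])/(d[:2]@d[:2]); print(v,(a+t*d).round(3))
s=arm.observe(); print(R.from_quat(s['ee_rot']).as_matrix().round(3))
E
```

```text
r [341.9 262. ] [333 253  18  19 250] [ 0.5335 -0.0211  0.038 ] [0.046 0.049]
p [491.8 241.7] [481 232  22  20 325] [ 0.5754 -0.4093  0.038 ] [0.057 0.051]
40 [ 0.247 -0.517  0.635]
60 [ 0.242 -0.522  0.603]
80 [ 0.236 -0.527  0.57 ]
262 [ 0.185 -0.589  0.229]
[[ 0.94   0.341 -0.   ]
 [ 0.341 -0.94   0.002]
 [ 0.    -0.002 -1.   ]]
```

```bash
python3 - <<'E'
from h import *
im=cv2.imread('pics/top0.png')
hsv=cv2.cvtColor(im,cv2.COLOR_BGR2HSV)
print(hsv[265,382],hsv[275,482],hsv[265,395],hsv[290,480])
for (u,v) in((382,265),(481,275)):
  h=hsv[v-16:v+17,u-16:u+17]; m=cv2.inRange(h,(7,205,180),(14,255,255)); 
  k,l,s,c=cv2.connectedComponentsWithStats(m); i=l[16,16]; cc=c[i]+[u-16,v-16]
  p=ray('top',*cc,.040); print(cc,s[i],p.round(4)); s_=arm.observe(); print('shift tool mm',R.from_quat(s_['ee_rot']).inv().apply(p-s_['tcp_pos'])*1000)
E
```

```text
[ 11 178 192] [ 11 182 192] [ 16 160  91] [ 16 149 157]
[382.14218456 265.05743879] [   0    0   33   33 1062] [ 0.5225 -0.1244  0.04  ]
shift tool mm [ 448.75332644 -304.09980292  190.89548567]
[480.91404011 275.13658071] [   0    0   33   33 1047] [ 0.4898 -0.3745  0.04  ]
shift tool mm [332.72223472 -80.12547157 190.49988966]
```

```bash
python3 - <<'E'
from h import *
im=cv2.imread('pics/top0.png')
for c,s in blobs(im,(9,165,160),(13,200,255),100):
  p=ray('top',*c,.040); print(c,s,p.round(4)); s_=arm.observe(); print('shift tool mm',R.from_quat(s_['ee_rot']).inv().apply(p-s_['tcp_pos'])*1000)
E
```

```text
[381.41624365 266.01522843] [372 256  19  19 197] [ 0.5201 -0.1225  0.04  ]
shift tool mm [ 447.14343636 -306.77490644  190.89980455]
[479.69364162 276.71676301] [471 268  19  17 173] [ 0.4858 -0.3712  0.04  ]
shift tool mm [330.1639096  -84.64997201 190.50721663]
```

>>> play_rows(commands=[0, 0, 0, 332, -83, 100, 1, 0, 0, 0, 332, -83, 100, 1, 0, 0, 0, 332, -83, 100, 1, 0, 0, 0, 332, -83, 100, 1, 0, 0, 0, 332, -83, 100, 1, 0, 0, 0, 332, -83, 100, 1, 0, 0, 0, 332, -83, 100, 1, 0, 0, 0, 332, -83, 100, 1, 0, 0, 0, 332, -83, 100, 1, 0, 0, 0, 332, -83, 100, 1, 0, 0, 0, 332, -83, 100, 1, 0, 0, 0, 332, -83, 100, 1])

```text
clock: 1.3
tcp_pos: [0.4875, -0.3742, 0.132]
ee_rot: [0.985, 0.172, 0.0, 0.0]
ft_force: [0.2, 0.1, 0.3]
grip_width: 0.998
grip_force: 0.0
```

```bash
python3 - <<'E'
from h import *
a=arm.camera('top')[190:340,400:540];b=arm.camera('scene')[200:380,110:330]
cv2.imwrite('pics/c2.png',np.hstack([cv2.resize(a,(400,429),interpolation=2),cv2.resize(b,(400,429),interpolation=2)]))
s=arm.observe(); print(s['clock'],s['tcp_pos'],s['ft_force'],s['q'])
E
```

```text
1.4 [ 0.48772879 -0.37389638  0.13181621] [-0.10836606 -1.01363539 -0.21577996] [-7.37420484e-01  2.33499843e-01  1.55669633e+00 -5.80656586e-05
  1.35060339e+00  4.87242197e-01]
```

View pics/c2.png

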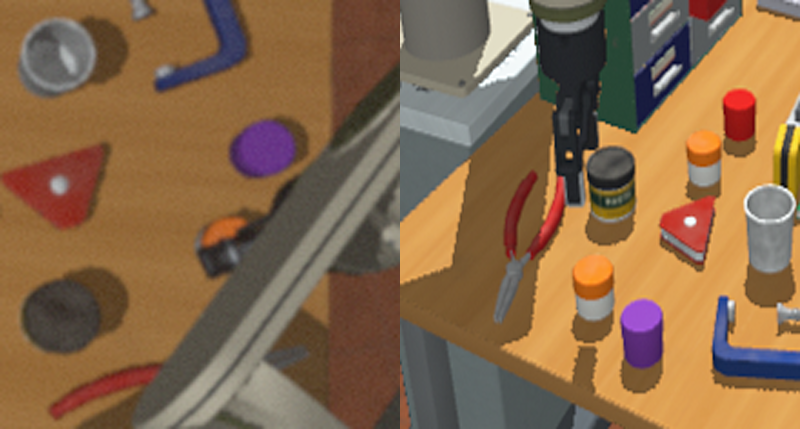

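>>> play_rows(commands=[0, 0, 0, 0, 0, 40, 1, 0, 0, 0, 0, 0, 80, 1, 0, 0, 0, 0, 0, 105, 1, 0, 0, 0, 0, 0, 116, 1, 0, 0, 0, 0, 0, 116, 1, 0, 0, 0, 0, 0, 116, 0, 0, 0, 0, 0, 0, 116, 0, 0, 0, 0, 0, 0, 116, 0, 0, 0, 0, 0, 0, 116, 0, 0, 0, 0, 0, 0, 116, 0, 0, 0, 0, 0, 0, 116, 0, 0, 0, 0, 0, 0, 116, 0])

```text
clock: 2.6
tcp_pos: [0.49, -0.3745, 0.0182]
ee_rot: [0.985, 0.173, 0.001, 0.002]
ft_force: [-0.5, -0.3, 5.5]
grip_width: 0.558
grip_force: 61.5
```

>>> play_rows(commands=[0, 0, 0, 0, 0, -10, 0, 0, 0, 0, 0, 0, -25, 0, 0, 0, 0, 0, 0, -40, 0, 0, 0, 0, 0, 0, -50, 0, 0, 0, 0, 0, 0, -50, 0, 0, 0, 0, 0, 0, -50, 0, 0, 0, 0, 0, 0, -50, 0, 0, 0, 0, 0, 0, -50, 0])

```text
clock: 3.4
tcp_pos: [0.4878, -0.3724, 0.0642]
ee_rot: [0.985, 0.173, -0.001, -0.001]
ft_force: [0.6, -0.2, -4.6]
grip_width: 0.558
grip_force: 62.5
```

```bash
python3 - <<'E'
from h import *
for i in range(3):
  b=arm.camera('scene'); s=arm.observe(); print(s['clock'],s['tcp_pos'],s['ft_force'],s['torque'],s['grip_width'])
cv2.imwrite('pics/c3.png',cv2.resize(b[200:380,110:330],(600,490),interpolation=2))
E
```

```text
3.45 [ 0.48782837 -0.37240739  0.06429161] [-0.39945749  0.19010299 -3.76061163] [-0.00061702 -0.03510771 -0.009732  ] 0.5611516150819831
3.5 [ 0.48792294 -0.37251675  0.06446364] [ 0.5268541  -0.18605469 -3.85596728] [-0.03942258  0.03143416 -0.02435433] 0.5632380264026849
3.55 [ 0.48803489 -0.37260949  0.06463649] [ 0.33713066  0.57147172 -3.94774103] [ 0.055985   -0.03113733  0.0587976 ] 0.5550752660671003
```

View pics/c3.png

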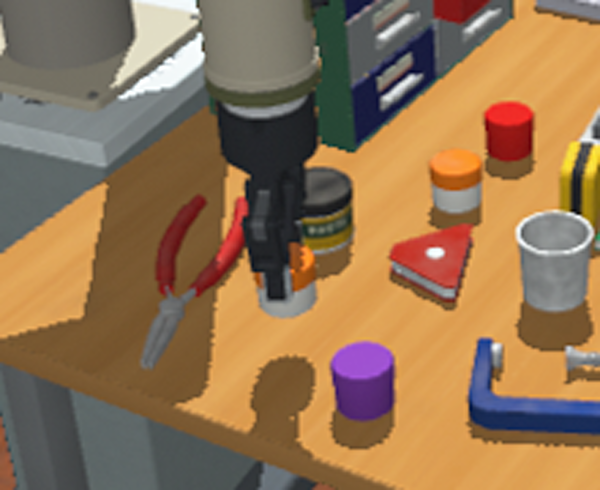

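Lifted weight is about 3.9 N (0.39 kg), so this is the full pot. I'll carry it high over the cabinet and clamp.

>>> play_rows(commands=[0, 0, 0, 0, 0, -15, 0, 0, 0, 0, 0, 0, -40, 0, 0, 0, 0, 0, 0, -70, 0, 0, 0, 0, 0, 0, -100, 0, 0, 0, 0, 0, 0, -130, 0, 0, 0, 0, 0, 0, -160, 0, 0, 0, 0, 0, 0, -190, 0, 0, 0, 0, 0, 0, -220, 0, 0, 0, 0, 0, 0, -245, 0, 0, 0, 0, 0, 0, -260, 0, 0, 0, 0, 0, 0, -265, 0, 0, 0, 0, 0, 0, -265, 0])

```text
clock: 4.75
tcp_pos: [0.4884, -0.373, 0.3307]
ee_rot: [0.985, 0.173, 0.0, 0.0]
ft_force: [-0.0, -0.8, -4.3]
grip_width: 0.558
grip_force: 62.7
```

>>> play_rows(commands=[0, 0, 0, 6, -14, 0, 0, 0, 0, 0, 16, -38, 0, 0, 0, 0, 0, 28, -67, 0, 0, 0, 0, 0, 40, -96, 0, 0, 0, 0, 0, 52, -125, 0, 0, 0, 0, 0, 64, -154, 0, 0, 0, 0, 0, 76, -183, 0, 0, 0, 0, 0, 88, -212, 0, 0, 0, 0, 0, 100, -241, 0, 0, 0, 0, 0, 112, -270, 0, 0, 0, 0, 0, 124, -299, 0, 0, 0, 0, 0, 136, -328, 0, 0])

```text
clock: 5.95
tcp_pos: [0.5033, -0.0162, 0.3284]
ee_rot: [0.985, 0.173, -0.001, -0.001]
ft_force: [0.7, 1.2, -3.8]
grip_width: 0.562
grip_force: 62.9
```

>>> play_rows(commands=[0, 0, 0, 12, -29, 0, 0, 0, 0, 0, 24, -58, 0, 0, 0, 0, 0, 36, -87, 0, 0, 0, 0, 0, 48, -116, 0, 0, 0, 0, 0, 60, -145, 0, 0, 0, 0, 0, 72, -174, 0, 0, 0, 0, 0, 84, -203, 0, 0, 0, 0, 0, 96, -232, 0, 0, 0, 0, 0, 108, -261, 0, 0, 0, 0, 0, 120, -290, 0, 0, 0, 0, 0, 132, -319, 0, 0, 0, 0, 0, 140, -339, 0, 0])

```text
clock: 7.15
tcp_pos: [0.5188, 0.3504, 0.3278]
ee_rot: [0.985, 0.174, -0.002, 0.0]
ft_force: [0.3, 0.4, -4.2]
grip_width: 0.557
grip_force: 63.0
```

>>> play_rows(commands=[0, 0, 0, 0, 0, 0, 0, 0, 0, 0, 0, 0, 20, 0, 0, 0, 0, 0, 0, 50, 0, 0, 0, 0, 0, 0, 80, 0, 0, 0, 0, 0, 0, 110, 0, 0, 0, 0, 0, 0, 140, 0, 0, 0, 0, 0, 0, 170, 0, 0, 0, 0, 0, 0, 200, 0, 0, 0, 0, 0, 0, 215, 0, 0, 0, 0, 0, 0, 220, 0, 0, 0, 0, 0, 0, 220, 0, 0, 0, 0, 0, 0, 220, 0])

```text
clock: 8.35
tcp_pos: [0.5214, 0.3487, 0.1121]
ee_rot: [0.985, 0.173, 0.001, -0.0]
ft_force: [0.8, -0.5, -3.4]
grip_width: 0.559
grip_force: 63.1
```

```bash
python3 - <<'E'
from h import *
a=arm.camera('top')[170:330,140:300];b=arm.camera('scene')[130:290,240:440]
s=arm.observe(); print(s['clock'],s['tcp_pos'],s['ee_rot'],s['ft_force'],s['grip_width'])
cv2.imwrite('pics/c4.png',np.hstack([cv2.resize(a,(400,400),interpolation=2),cv2.resize(b,(400,400),interpolation=2)]))
E
```

```text
8.45 [0.52169284 0.34890215 0.11248333] [ 9.84916410e-01  1.73022630e-01  1.59033612e-03 -5.52213524e-04] [ 0.31680413 -0.57365734 -3.83803197] 0.5611756763659961
```

View pics/c4.png

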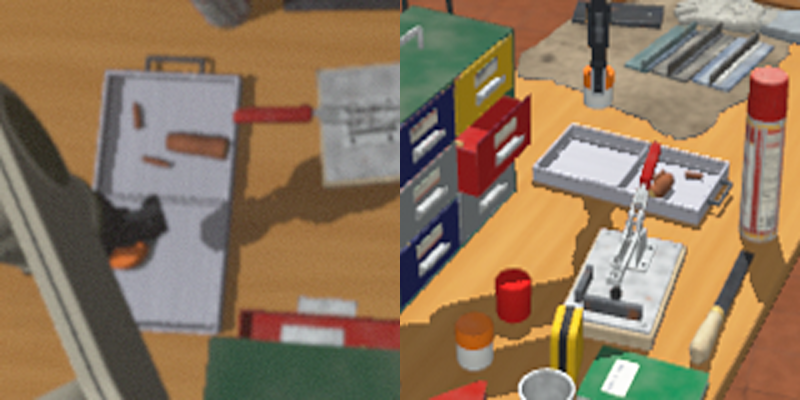

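>>> play_rows(commands=[0, 0, 0, 0, 0, 25, 0, 0, 0, 0, 0, 0, 50, 0, 0, 0, 0, 0, 0, 68, 0, 0, 0, 0, 0, 0, 78, 0, 0, 0, 0, 0, 0, 84, 0, 0, 0, 0, 0, 0, 88, 0, 0, 0, 0, 0, 0, 89, 0, 0, 0, 0, 0, 0, 89, 0, 0, 0, 0, 0, 0, 89, 0])

```text
clock: 9.35
tcp_pos: [0.5211, 0.3486, 0.0222]
ee_rot: [0.985, 0.173, 0.001, -0.0]
ft_force: [-0.9, 0.3, -4.0]
grip_width: 0.558
grip_force: 63.1
```

>>> play_rows(commands=[0, 0, 0, 0, 0, 1, 0, 0, 0, 0, 0, 0, 2, 0, 0, 0, 0, 0, 0, 2, 0, 0, 0, 0, 0, 0, 2, 0])

```text
clock: 9.75
tcp_pos: [0.5212, 0.3487, 0.0212]
ee_rot: [0.985, 0.173, 0.001, -0.0]
ft_force: [-4.0, -2.1, 7.4]
grip_width: 0.558
grip_force: 64.4
```

Floor contact: the vertical force went from −4 to +7 N. Releasing.

>>> play_rows(commands=[0, 0, 0, 0, 0, -1, 0.65, 0, 0, 0, 0, 0, -1, 0.75, 0, 0, 0, 0, 0, -1, 0.75, 0, 0, 0, 0, 0, -1, 0.75, 0, 0, 0, 0, 0, -1, 0.75, 0, 0, 0, 0, 0, -15, 0.75, 0, 0, 0, 0, 0, -40, 0.75, 0, 0, 0, 0, 0, -80, 0.75, 0, 0, 0, 0, 0, -130, 0.75, 0, 0, 0, 0, 0, -180, 0.75, 0, 0, 0, 0, 0, -230, 0.75, 0, 0, 0, 0, 0, -280, 0.75])

```text
clock: 10.95
tcp_pos: [0.5201, 0.3481, 0.3028]
ee_rot: [0.985, 0.173, 0.001, -0.0]
ft_force: [1.1, -0.3, -0.4]
grip_width: 0.747
grip_force: 0.0
```

>>> play_rows(commands=[0, 0, 0, -40, 95, -20, 0.75, 0, 0, 0, -40, 95, -20, 0.75, 0, 0, 0, -40, 95, -20, 0.75, 0, 0, 0, -40, 95, -20, 0.75, 0, 0, 0, -40, 95, -20, 0.75])

```text
clock: 11.45
tcp_pos: [0.5151, 0.2459, 0.3195]
ee_rot: [0.985, 0.173, 0.0, -0.0]
ft_force: [0.6, 1.6, -0.2]
grip_width: 0.75
grip_force: 0.0
```

```bash
python3 - <<'E'
from h import *
t=arm.camera('top');sc=arm.camera('scene');a=t[170:330,140:300];b=sc[130:290,240:440]
s=arm.observe(); print(s['clock'],s['tcp_pos'],s['ft_force'])
for n,i in(('top',t),('scene',sc)):
  for c,q in blobs(i,(9,165,160),(13,255,255),60): print(n,c.round(1),q,ray(n,*c,.042).round(4))
cv2.imwrite('pics/c5.png',np.hstack([cv2.resize(a,(400,400),interpolation=2),cv2.resize(b,(400,400),interpolation=2)]))
E
```

```text
11.55 [0.51489913 0.24632542 0.3187484 ] [0.22662966 0.20801536 0.44351569]
top [380.7 265. ] [372 256  19  19 281] [ 0.5224 -0.1206  0.042 ]
scene [276.  265.4] [268 260  18  10  79] [ 0.5369 -0.1535  0.042 ]
```

View pics/c5.png

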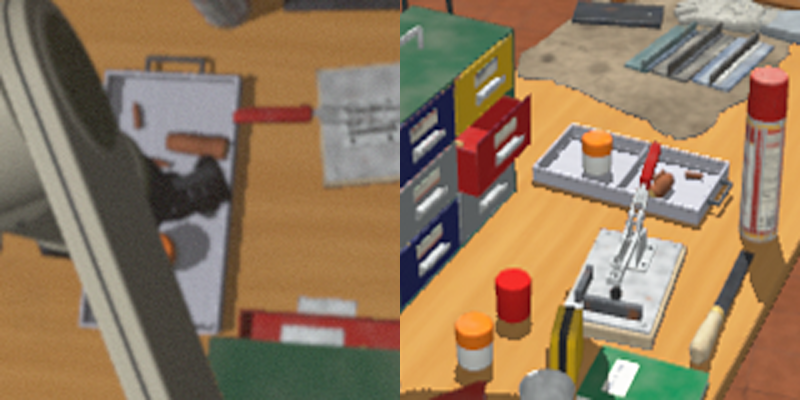

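The full pot stands upright in the near bay (scene crop (597,152)). The other pot is untouched, and the robot is clear of everything.

```bash
python3 -c "
from rig import arm
print(arm.hand_in())"
```

```text
the job is handed in; nothing more can be done
None
```

The job is handed in: the full pot (about 0.39 kg by lift) stands upright in the tray's near bay, roughly 10 mm from its centre, and the other pot was never touched; hand-in returned no verdict.

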